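# File the tea caddies into the bamboo keeper and shut its gate

## Robot

A 7-joint arm with a two-finger parallel gripper is mounted at the origin on the work surface. World frame = base frame: x ahead of the robot, y to its left, z up, the work surface at z = 0. Lengths are in m, angles in rad, forces in N, time in s.
With the tool pointing down it reaches from about 0.4 to 0.875 m from the base axis. Payload 19.3 kg.
Tool frame: the origin (TCP) lies at the very end of the fingers, on their centre line; the grasp point (between the pads) lies bot.grasp_offset behind it (bot.grasp_offset is the distance from the TCP to the grasp point, in m); z points along the fingers, y is the direction in which the jaws open and shut (so a half turn about z gives the same grasp; the last joint's range is limited). The gripper opens to 85 mm and grips with 20 to 120 N. Pads are 22 mm wide; open, the fingers measure 114 mm over their backs; the gripper's body (76 mm by 85 mm) begins 54 mm behind the grasp point. The pads swing forward as they close: fully open they stand 13 mm farther back than shut.
Start: joints at [-1.344, 0.521, -0.036, 1.599, 0.021, 1.021, -0.113], TCP at [0.183, 0.598, 0.231] pointing down, gripper open.
Joint ranges: [-2.91, 2.91], [-0.3, 2.13], [-1.5, 1.42], [0.17, 2.43], [-1.26, 4.41], [0.16, 1.93], [-2.52, 2.52]. Speed limits (rad/s): [1.89, 1.89, 2.39, 2.39, 3.01, 3.01, 3.01].

## Interface

Orientations are given as [roll, pitch, yaw] about the fixed x, y, z axes, in that order (R = Rz(yaw) Ry(pitch) Rx(roll)).
In Python, from workcell import bot gives the robot as it stands. The module is installed in compiled form; this text tells all that it offers.
- The arm moves only by the shell command python3 -m handwheel 'ROWS' [OPENING] [FORCE]. ROWS is JSON, a list of rows, each a list of 6 numbers: the shift along the tool's x, y, z as a fraction of full scale, then the turn, a rotation vector about the tool's x, y, z as a fraction of full scale. In form: [[x, y, z, rx, ry, rz], ...]. A call has 1 to 8 rows; each row shifts and turns the commanded pose from where the row before left it, along the tool's axes as they then stand; what a row does not reach is not made up. Full scale, the value 1, is 0.025 m for a shift and 360 degrees for a turn. A row lasts 1/8 s, in which the tool goes at most 62.5 mm and 10.7 degrees, less where a joint would pass 70% of its speed; a pose out of reach is approached as far as the arm can. A call with a number of a shift or a turn outside -1 to 1 is refused whole. A call with a gripper value outside its range is refused whole. OPENING is the closure, from -1 (fully open) to 1 (shut), set as the call begins (- or left out, the last holds). The fingers move at their own pace and stop on an object; FORCE is the grip in N (left out, the last holds). Time passes only in rows, so rows that do not move let the fingers close. It gives the time, the measured TCP pose, the force and the opening at its end, in the units of the state.
- bot.observe(): the state, without advancing time (a new reading comes with each control period).
- bot.grab_frame(name): name is "scene" or "top" or "wrist"; returns a dict with "pixels" (384x512x3 uint8, blue, green, red), "vertical_fov" (degrees; the focal length in pixels is half the picture's height over the tangent of half this angle, whatever the lens; pixels are square), "cx", "cy" (the principal point, pixels), "R" (3x3) and "t" (3): a world point X has camera coordinates R X + t. Camera axes: x right, y down, z forward; pixel columns grow to the right and rows downward; lengths in m; the calibration is good to about 2 mm. A picture is of the moment at which its call begins. There is no depth.
- bot.job_done(): hands the job in, once; it reports no verdict.
Trained networks look in a picture, given as the dict that the camera call returned (one of the last four; its "shot" number tells which), for a name from the list of things; names that differ only in an ending like _2 or _b are one class to them, and where a whole thing is asked for, a point or a joint stands for the part that bears it (a point fixed in the world has none). Each returns a list of dicts, best first, with "score" (0 to 1); they miss things now and then, are a little off and sometimes report something else, mostly with a low value. They report only what shows in the picture. A call takes as long as a camera call. They do not tell look-alikes from the thing itself.
- bot.trace(picture, thing): "region" (384x512 bool, what is visible of it) and "point" ([column, row] in pixels, amid what is visible of it).
The state is a dict: "clock": time; "qpos": joint angles; "qd": joint speeds; "joint_efforts": joint torques, N m; "position": TCP position; "tool_rot": TCP orientation; "force": force on the tool from outside, world axes, zero at the start; "moment": the same for the moment, N m; "grip_width": finger opening in m.
Only numpy, scipy, OpenCV 4.12 (cv2) and the standard library are available. Lean on these libraries where they do the work, as an engineer would, in place of code of your own. Each camera call takes 0.05 s, during which the arm holds its last target.

## Task

The tallest of three tea caddies already stands between the bamboo rails. Slide the other two along the cabinet top into single file behind it, one by one: first the middle-sized one, until it touches the tallest and the tallest touches the end stop, then the shortest, right up against the middle one; then swing the little gate fully shut across the mouth behind them. Keep the caddies standing on the top, never lifted or tipped, and leave the frog and the cup undisturbed.

Things in the scene. Friction and masses are not known exactly. Their poses are not given: they have to be found in the camera images.
- caddy_tall: Tea caddy: an upright closed cylinder of brown glazed ceramic with a flat tight bamboo lid of the same width, 90 mm in diameter, 90 mm tall (the tallest), standing between the rails up to 40 mm short of the stop, about 0.35 kg, too wide for most grippers. Origin: centre of its underside, z up.
- caddy_middle: Tea caddy: an upright closed cylinder of brown glazed ceramic with a flat tight bamboo lid of the same width, 90 mm in diameter, 72 mm tall (the middle height), about 0.35 kg, too wide for most grippers. Origin: centre of its underside, z up.
- caddy_short: Tea caddy: an upright closed cylinder of brown glazed ceramic with a flat tight bamboo lid of the same width, 90 mm in diameter, 54 mm tall (the shortest), about 0.35 kg, too wide for most grippers. Origin: centre of its underside, z up.
- keeper: Fixed bamboo keeper on the cabinet top, no floor: two parallel rails 285 mm long, 14 mm thick, 25 mm tall, 100 mm apart inside, joined by an end stop 60 mm tall, 16 mm thick, 128 mm wide. Origin: on the top, middle of the open mouth, level with the rail ends; x points in to the stop (inner face at x = 285 mm), y left when looking in, z up. The three caddies fill 270 of the 285 mm.
- mouth (a point): Middle of the open mouth, on the top, between the rail ends.
- stop (a point): Foot of the end stop's inner face, middle of the lane, on the top, 285 mm from the mouth.
- gate (a joint): Gate hinge angle (rad): 0 = shut, square across the mouth; grows to 3.1 as it swings outward, away from the lane and round beyond the right rail (seen looking in). Starts wide open at 2.6 to 3.05. Swings with slight friction (under 0.5 N at its tip), stays where it is left. Shut, its inner face is 6 mm outside the rail ends.
- gate_hinge (a point): Hinge axis of the gate, 26 mm above the top, at x = -12 mm, y = -57 mm of the keeper: an upright brass pin 16 mm in diameter, 49 mm tall.
- gate_tip (a point): Middle of the gate's free end, 26 mm above the top. The gate is a straight bamboo bar from the hinge to here: 117 mm long, 12 mm thick, 6 to 46 mm above the top.
- frog: Bystander: loose celadon ceramic frog, about 70 mm long, 60 mm wide, 50 mm tall. Origin: centre of its underside.
- cup: Bystander: loose glazed brown cup without handle, 72 mm across the rim, 60 mm tall. Origin: centre of its underside.
- tiers: Bystander: fixed stack of three bamboo trays, 170 by 130 mm, 80 mm tall, with tongs and a tea pick in the top one. Origin: centre of its underside.
Mind the look-alikes: they are no part of the job. Leave any orange or yellow look-alike of the caddy_tall alone.

How it is judged:
By the outcome, as a careful person would: the job done as asked, in the order asked, and still so for the second after the job is handed in, with the robot touching nothing.
It also fails if it takes over 72 s, if anything falls off the work surface, if the arm or the gripper's body presses on something with over 40 N, if the wrist force passes 120 N, or if a joint passes its speed limit or range.

## Working session

There is one attempt and no reset: what is moved stays moved. The work goes in short steps, Python scripts to look and compute and a shell command to move; the robot and the scene stay as the last step left them, time stands still between calls to the robot, and variables do not carry over. Pictures are saved under pics/ and viewed, and the job is handed in when it is done.

```bash
mkdir -p pics; cat > h.py <<'E'
import numpy as np, cv2
from workcell import bot
def f(c): return 0.5*384/np.tan(np.radians(c["vertical_fov"])/2)
def proj(c,X):
    p=np.array(c["R"])@np.array(X)+np.array(c["t"]); F=f(c); return np.array([c["cx"]+F*p[0]/p[2],c["cy"]+F*p[1]/p[2]])
def back(c,uv,z):
    R=np.array(c["R"]);t=np.array(c["t"]);F=f(c)
    d=R.T@np.array([(uv[0]-c["cx"])/F,(uv[1]-c["cy"])/F,1]);o=-R.T@t
    return o+d*(z-o[2])/d[2]
E
python3 - <<'E'
from h import *
o=bot.observe(); print(o["clock"],o["position"],o["tool_rot"],bot.grasp_offset)
for n in ["scene","top"]:
    c=bot.grab_frame(n); cv2.imwrite(f"pics/{n}0.png",c["pixels"]); print(n,c["vertical_fov"],(-np.array(c["R"]).T@np.array(c["t"])).round(3))
    for th in ["caddy_tall","caddy_middle","caddy_short","keeper","gate","frog","cup","gate_tip"]:
        for r in bot.trace(c,th):
            if r["score"]>.2: print(th,round(r["score"],2),r["point"],r["region"].sum(),back(c,r["point"],0.05).round(3))
E
```

```text
0.0 [0.18267658 0.59736256 0.23072675] [-3.14045315e+00  4.73824085e-05  2.84480961e+00] 0.0187
scene 47.22427153291539 [1.178 0.637 1.166]
caddy_tall 0.89 [299.3, 227.8] 1022 [0.562 0.272 0.05 ]
caddy_tall 0.87 [349.7, 255.3] 1188 [0.536 0.437 0.05 ]
caddy_tall 0.74 [272.6, 274.2] 1158 [0.731 0.312 0.05 ]
caddy_tall 0.6 [324.0, 198.2] 958 [0.423 0.26  0.05 ]
caddy_middle 0.78 [168.1, 170.2] 813 [ 0.679 -0.187  0.05 ]
caddy_short 0.77 [213.6, 131.2] 586 [ 0.452 -0.204  0.05 ]
keeper 0.63 [261.7, 224.3] 1509 [0.628 0.18  0.05 ]
gate 0.77 [204.5, 210.3] 396 [0.709 0.017 0.05 ]
frog 0.84 [162.2, 216.6] 366 [ 0.812 -0.061  0.05 ]
cup 0.69 [230.8, 260.8] 558 [0.78  0.197 0.05 ]
gate_tip 0.65 [205.2, 210.1] 347 [0.707 0.018 0.05 ]
top 56.7064652594017 [0.477 0.1   1.065]
caddy_tall 0.93 [192.6, 190.5] 933 [0.562 0.27  0.05 ]
caddy_tall 0.67 [194.2, 242.0] 983 [0.416 0.261 0.05 ]
caddy_tall 0.63 [180.3, 133.1] 987 [0.729 0.311 0.05 ]
caddy_tall 0.56 [130.5, 200.2] 1107 [0.531 0.446 0.05 ]
caddy_middle 0.57 [358.5, 157.7] 961 [ 0.666 -0.206  0.05 ]
caddy_short 0.77 [354.9, 229.8] 907 [ 0.458 -0.194  0.05 ]
keeper 0.61 [222.1, 176.5] 1522 [0.604 0.187 0.05 ]
gate 0.59 [285.6, 149.5] 171 [0.686 0.005 0.05 ]
frog 0.83 [311.0, 119.7] 359 [ 0.775 -0.068  0.05 ]
cup 0.61 [224.7, 118.5] 490 [0.774 0.184 0.05 ]
gate_tip 0.65 [279.7, 157.1] 118 [0.663 0.022 0.05 ]
```

```bash
python3 -c "
import cv2
for n in ['scene0','top0']:
    i=cv2.imread(f'pics/{n}.png'); i=i[60:330,90:410] ; cv2.imwrite(f'pics/{n}b.png',cv2.resize(i,None,fx=2.2,fy=2.2,interpolation=cv2.INTER_CUBIC))
"
```

```text
(no output)
```

View pics/scene0b.png

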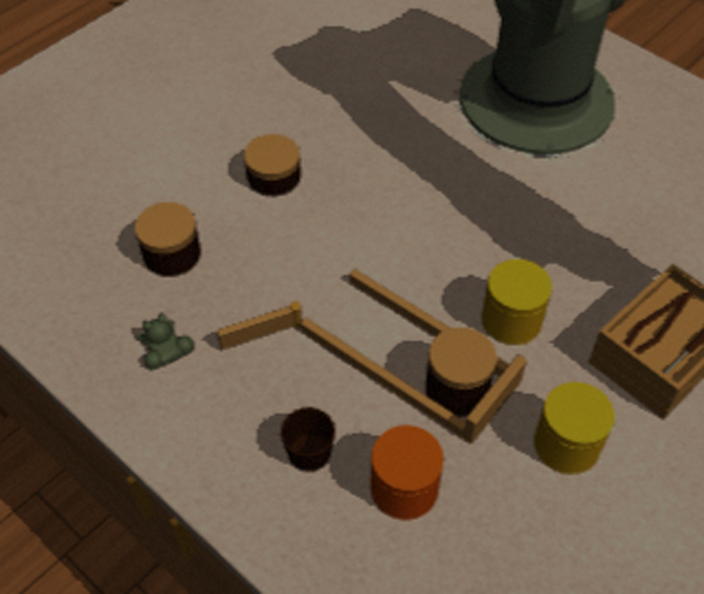

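View pics/top0b.png

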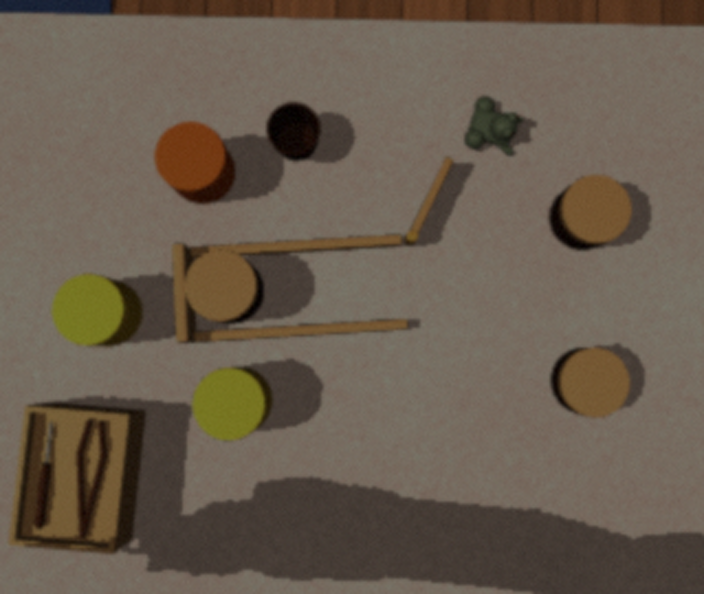

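Candidates for the caddies: brown ones at scene (299,228), (168,170), (214,131). The yellow ones (324,198) and (350,255) and the orange one (273,274) are look-alikes. The brown caddy between the rails is caddy_tall. The one at (168,170) looks taller than the one at (214,131), so I'll check that with a silhouette fit and an enlarged crop.

```bash
cat > m.py <<'E'
from h import *
from scipy.optimize import minimize
a=np.linspace(0,2*np.pi,48,endpoint=False)
def cyl(c,x,y,h,r=.045):
    P=[proj(c,[x+r*np.cos(t),y+r*np.sin(t),z]) for t in a for z in (0,h)]
    hull=cv2.convexHull(np.array(P,np.float32)).reshape(-1,2)
    m=np.zeros((384,512),np.uint8); cv2.fillPoly(m,[np.round(hull*16).astype(np.int32)],255,cv2.LINE_AA,4); return m/255.
def fit(pairs,x,y,h):
    def cost(p):
        return sum(np.abs(cyl(c,p[0],p[1],h)-m).sum()/m.sum() for c,m in pairs)
    r=minimize(cost,[x,y],method="Nelder-Mead",options=dict(initial_simplex=[[x,y],[x+.01,y],[x,y+.01]],xatol=2e-4))
    return r.x.round(4),round(r.fun,3)
def caddies(names,verbose=True):
    out={}
    cs=[bot.grab_frame("scene"),bot.grab_frame("top")]
    return cs
E
python3 - <<'E'
from m import *
cs=[bot.grab_frame("scene"),bot.grab_frame("top")]
cv2.imwrite("pics/cmp.png",np.hstack([cv2.resize(cs[0]["pixels"][105:205,130:250],None,fx=5,fy=5,interpolation=cv2.INTER_CUBIC)]))
i=cs[1]["pixels"][110:220,160:310]; cv2.imwrite("pics/lane.png",cv2.resize(i,None,fx=5,fy=5,interpolation=cv2.INTER_CUBIC))
tr=[{n:bot.trace(c,n) for n in ["caddy_tall","caddy_middle","caddy_short","gate","cup","frog"]} for c in cs]
import pickle; pickle.dump((cs,tr),open("s0.pkl","wb"))
for name,xy in [("A",(.67,-.2)),("B",(.455,-.2)),("T",(.56,.27))]:
    pr=[]
    for c,t in zip(cs,tr):
        u=proj(c,[*xy,.04]); b=[r for n in list(t)[:3] for r in t[n] if np.hypot(*(np.array(r["point"])-u))<14]
        if b: pr.append((c,b[0]["region"].astype(float)))
    for h in (.09,.072,.054): print(name,len(pr),h,fit(pr,*xy,h),[fit([q],*xy,h) for q in pr])
E
```

```text
A 2 0.09 (array([ 0.673 , -0.2052]), np.float64(0.483)) [(array([ 0.6725, -0.2047]), np.float64(0.25)), (array([ 0.6679, -0.2005]), np.float64(0.227))]
A 2 0.072 (array([ 0.6716, -0.2047]), np.float64(0.242)) [(array([ 0.6723, -0.2057]), np.float64(0.11)), (array([ 0.6716, -0.2056]), np.float64(0.13))]
A 2 0.054 (array([ 0.6717, -0.2095]), np.float64(0.194)) [(array([ 0.6673, -0.2133]), np.float64(0.09)), (array([ 0.6731, -0.2092]), np.float64(0.059))]
B 2 0.09 (array([ 0.4535, -0.1971]), np.float64(0.9)) [(array([ 0.4506, -0.2088]), np.float64(0.501)), (array([ 0.451 , -0.1949]), np.float64(0.382))]
B 2 0.072 (array([ 0.4548, -0.1999]), np.float64(0.621)) [(array([ 0.4552, -0.2001]), np.float64(0.323)), (array([ 0.4512, -0.1978]), np.float64(0.288))]
B 2 0.054 (array([ 0.4485, -0.2073]), np.float64(0.341)) [(array([ 0.4485, -0.2069]), np.float64(0.144)), (array([ 0.4513, -0.2059]), np.float64(0.193))]
T 2 0.09 (array([0.5611, 0.27  ]), np.float64(0.267)) [(array([0.5597, 0.2694]), np.float64(0.203)), (array([0.5611, 0.2701]), np.float64(0.064))]
T 2 0.072 (array([0.561 , 0.2709]), np.float64(0.219)) [(array([0.5547, 0.2663]), np.float64(0.102)), (array([0.5634, 0.2724]), np.float64(0.042))]
T 2 0.054 (array([0.5614, 0.2725]), np.float64(0.365)) [(array([0.5501, 0.2639]), np.float64(0.105)), (array([0.5644, 0.2757]), np.float64(0.068))]
```

View pics/cmp.png

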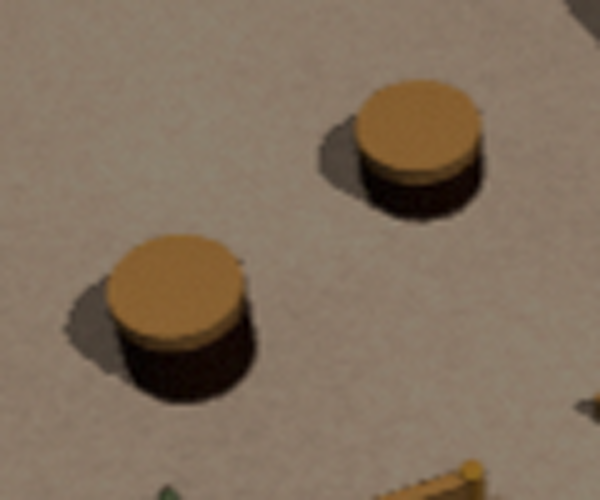

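View pics/lane.png

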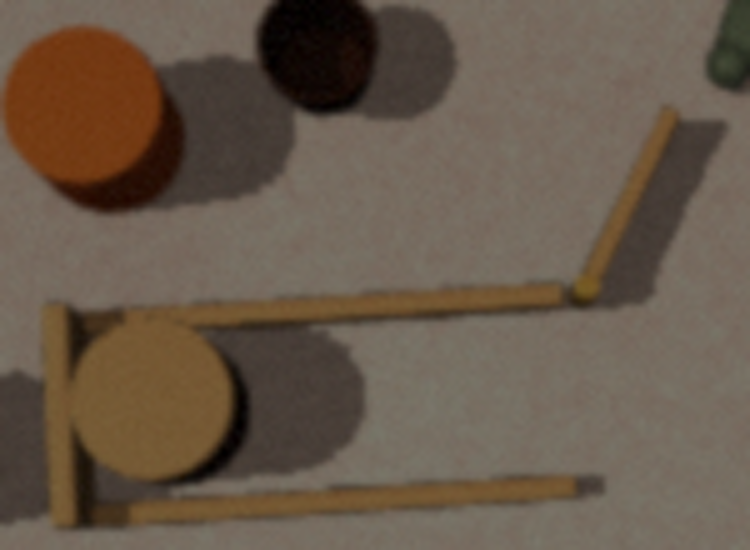

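The enlarged crop confirms it. The near caddy at (168,170) has the taller wall, so it is caddy_middle. The one at (214,131) is caddy_short. The lane opens to the right in the top view, with the rail ends at about (272.6,168.8) and (275.4,207.4), the hinge pin at (277.4,168) and the gate tip at (294,132).

```bash
python3 - <<'E'
from m import *
import pickle
cs,tr=pickle.load(open("s0.pkl","rb")); c=cs[1]
L=lambda x,y,z: back(c,(160+x/5-.4,110+y/5-.4),z)
r=L(563,294,.025);l=L(577,487,.025);print("ends",r,l,"mid",(r+l)/2, np.linalg.norm(r-l))
r2=L(128,318,.025);l2=L(130,516,.025);print("rail far",r2,l2)
print("ax",np.degrees(np.arctan2(*(r2-r)[1::-1])),np.degrees(np.arctan2(*(l2-l)[1::-1])))
print("stop",L(60,303,.06),L(68,525,.06),L(45,303,.06),L(77,525,.06)); print("hinge",L(587,290,.049),"tip",L(671,112,.046),"hingeG",L(590,285,.046))
for n in ("frog","cup"):print(n,back(c,tr[1][n][0]["point"],.03))
# wireframe fit overlay
E
```

```text
ends [0.63379589 0.04199019 0.025     ] [0.52005165 0.03236176 0.025     ] mid [0.57692377 0.03717598 0.025     ] 0.11415103958567797
rail far [0.61497052 0.29794376 0.025     ] [0.49864655 0.29293552 0.025     ]
ax 94.20652789411506 94.69607590019186
stop [0.61824771 0.33023106 0.06      ] [0.49226507 0.32116547 0.06      ] [0.61809584 0.33875635 0.06      ] [0.49235171 0.31610263 0.06      ]
hinge [0.63275624 0.02951748 0.049     ] tip [ 0.73890582 -0.0185114   0.046     ] hingeG [0.63616597 0.02760643 0.046     ]
frog [ 0.78693869 -0.07093397  0.03      ]
cup [0.61166364 0.19646982 0.03      ]
```

```bash
cat > go.py <<'E'
import sys
from h import *
# usage: go.py x y z yawdeg -> remaining shift in units (25mm) in tool axes now, yaw units
o=bot.observe(); p=np.array(o["position"]); r=np.array(o["tool_rot"])
from scipy.spatial.transform import Rotation as Ro
R=Ro.from_euler("xyz",r)
X=[float(v) for v in sys.argv[1:5]]
T=Ro.from_euler("xyz",[np.pi,0,np.radians(X[3])])
print("t",o["clock"],"p",p.round(4),"yaw",np.degrees(r[2]).round(2),"F",np.array(o["force"]).round(1),"w",round(o["grip_width"],4),"q",np.array(o["qpos"]).round(2))
w=np.array(X[:3])-p
print("shift units (tool now)",(R.inv().apply(w)/.025).round(2),"rot units",((R.inv()*T).as_rotvec()/(2*np.pi)).round(4))
print("shift units (target yaw)",(T.inv().apply(w)/.025).round(2))
E
python3 -m handwheel '[[-0.5,-0.43,0,0,0,0],[-1,-0.87,0,0,0,0],[-1,-0.87,0,0,0,0],[-1,-0.87,0,0,0,0],[-1,-0.87,0,0,0,0],[-1,-0.87,0,0,0,0],[-1,-0.87,0,0,0,0],[-1,-0.87,0,0,0,0]]' 0.06 30; python3 go.py 0.716 -0.26 0.1 128.8
```

```text
clock: 2.6
position: [0.3153, 0.385, 0.2314]
tool_rot: [3.141, 0.0, 2.844]
force: [0.5, 0.1, 0.4]
grip_width: 0.0403
t 2.6 p [0.3153 0.385  0.2314] yaw 162.95 F [0.5 0.1 0.4] w 0.0403 q [-1.01  0.32  0.01  1.93 -0.    0.89  0.27]
shift units (tool now) [-22.89 -19.96   5.26] rot units [0.     0.     0.0949]
shift units (target yaw) [-30.15  -3.67   5.26]
```

```bash
python3 -m handwheel '[[-1,-0.87,0,0,0,0],[-1,-0.87,0,0,0,0],[-1,-0.87,0,0,0,0],[-1,-0.87,0,0,0,0],[-1,-0.87,0,0,0,0],[-1,-0.87,0,0,0,0],[-1,-0.87,0,0,0,0],[-1,-0.87,0,0,0,0]]';python3 -m handwheel '[[-1,-0.87,0,0,0,0],[-1,-0.87,0,0,0,0],[-1,-0.87,0,0,0,0],[-1,-0.87,0,0,0,0],[-1,-0.87,0,0,0,0],[-1,-0.87,0,0,0,0],[-1,-0.87,0,0,0,0],[-1,-0.87,0,0,0,0]]'; python3 go.py 0.716 -0.26 0.028 128.8
```

```text
clock: 3.6
position: [0.455, 0.1601, 0.2314]
tool_rot: [3.141, 0.0, 2.844]
force: [0.2, -0.0, -0.7]
grip_width: 0.0403
clock: 4.6
position: [0.595, -0.0647, 0.2314]
tool_rot: [-3.142, 0.0, 2.844]
force: [-1.3, 0.3, -0.6]
grip_width: 0.0403
t 4.6 p [ 0.595  -0.0647  0.2314] yaw 162.95 F [-1.3  0.3 -0.6] w 0.0403 q [-0.13  0.49  0.2   1.68 -0.11  0.98  1.38]
shift units (tool now) [-6.92 -6.05  8.14] rot units [-0.      0.      0.0949]
shift units (target yaw) [-9.12 -1.12  8.14]
```

```bash
python3 -m handwheel '[[-0.9,-0.8,0,0,0,0.02],[-0.9,-0.8,0,0,0,0.02],[-0.9,-0.8,0,0,0,0.02],[-0.9,-0.8,0,0,0,0.02],[-0.9,-0.4,0,0,0,0.015],[-0.9,0,0,0,0,0],[-0.9,0,0.5,0,0,0],[-0.9,0,0.8,0,0,0]]'; python3 go.py 0.716 -0.26 0.028 128.8
```

```text
clock: 5.6
position: [0.6877, -0.2518, 0.1991]
tool_rot: [3.141, 0.001, 2.247]
force: [-0.0, 0.1, -0.7]
grip_width: 0.0401
t 5.6 p [ 0.6877 -0.2518  0.1991] yaw 128.74 F [-0.   0.1 -0.7] w 0.0401 q [ 0.08  0.76  0.34  1.32 -0.26  1.11  1.13]
shift units (tool now) [-0.96  0.67  6.85] rot units [ 0.0001  0.0001 -0.0002]
shift units (target yaw) [-0.97  0.68  6.84]
```

```bash
python3 -m handwheel '[[-0.96,0.67,0,0,0,0],[0,0,1,0,0,0],[0,0,1,0,0,0],[0,0,1,0,0,0],[0,0,1,0,0,0],[0,0,1,0,0,0],[0,0,1,0,0,0],[0,0,0.84,0,0,0]]'; python3 go.py 0.716 -0.26 0.028 128.8; python3 - <<'E'
from m import *
c=bot.grab_frame("scene"); d=bot.grab_frame("top")
cv2.imwrite("pics/p1.png",np.hstack([cv2.resize(c["pixels"][90:260,100:260],(500,531)),cv2.resize(d["pixels"][100:270,260:420],(500,531))])[:, :1000][::1,::1])
i=cv2.imread("pics/p1.png"); cv2.imwrite("pics/p1.png",cv2.resize(i,(790,420)))
E
```

```text
clock: 6.6
position: [0.7154, -0.2588, 0.0265]
tool_rot: [-3.141, -0.0, 2.247]
force: [-0.7, -0.9, -0.6]
grip_width: 0.0404
t 6.6 p [ 0.7154 -0.2588  0.0265] yaw 128.77 F [-0.7 -0.9 -0.6] w 0.0404 q [ 0.12  0.99  0.29  1.31 -0.31  0.89  1.15]
shift units (tool now) [-0.05 -0.01 -0.06] rot units [-0.0001 -0.0001 -0.0001]
shift units (target yaw) [-0.05 -0.01 -0.06]
```

View pics/p1.png

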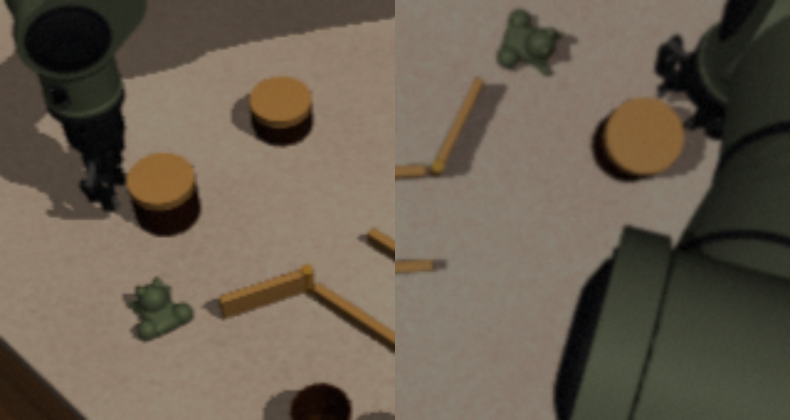

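```bash
python3 -m handwheel '[[0.5,0,0,0,0,0],[0.4,0,0,0,0,0],[0.6,0,0,0,0,0],[0.8,0,0,0,0,0],[0.8,0,0,0,0,0],[0.8,0,0,0,0,0],[0.8,0,0,0,0,0],[0.6,0,0,0,0,0]]';python3 -m handwheel '[[0.4,0,0,0,0,0],[0.25,0,0,0,0,0],[0.1,0,0,0,0,0],[0,0,0,0,0,0]]'; cat > look.py <<'E'
import sys
from m import *
# look.py name tag xguess yguess
hs=dict(caddy_tall=.09,caddy_middle=.072,caddy_short=.054)
cs=[bot.grab_frame("scene"),bot.grab_frame("top")]
tag=sys.argv[1]
a_=sys.argv[2:]
for k in range(0,len(a_),3):
    n=a_[k]; xy=(float(a_[k+1]),float(a_[k+2]))
    pr=[]
    for c in cs:
        u=proj(c,[*xy,.04]); b=[r for m in hs for r in bot.trace(c,m) if np.hypot(*(np.array(r["point"])-u))<16]
        pr.append((c,b[0]["region"].astype(float)) if b else None)
    print(n,[fit([q],*xy,hs[n]) if q else None for q in pr])
    M=np.array([.577,.0372]);d=np.array([-.0767,.997])
    for q in pr:
        if q:
            e=fit([q],*xy,hs[n])[0]-M; print("   along",round(e@d,4),"left",round(-e[0]*.997-e[1]*.0767,4))
i=np.hstack([cv2.resize(cs[0]["pixels"][90:300,100:380],(560,420),interpolation=cv2.INTER_CUBIC),cv2.resize(cs[1]["pixels"][90:300,150:430],(560,420),interpolation=cv2.INTER_CUBIC)])
cv2.imwrite(f"pics/{tag}.png",cv2.resize(i,(800,300),interpolation=cv2.INTER_AREA))
E
python3 look.py p2 caddy_middle 0.5875 -0.1; python3 go.py 0.5914 -0.1511 0.028 94.4
```

```text
clock: 7.7
position: [0.6329, -0.1542, 0.0289]
tool_rot: [3.14, 0.001, 2.248]
force: [1.9, -2.6, 0.9]
grip_width: 0.0399
clock: 8.2
position: [0.6213, -0.1406, 0.0278]
tool_rot: [3.141, 0.0, 2.248]
force: [2.4, -1.5, 1.7]
grip_width: 0.0402
caddy_middle [(array([ 0.5898, -0.0983]), np.float64(0.148)), (array([ 0.5896, -0.0982]), np.float64(0.109))]
   along -0.1361 left -0.0024
   along -0.136 left -0.0022
t 8.6 p [ 0.6211 -0.1406  0.0277] yaw 128.78 F [ 2.4 -1.8  1.6] w 0.0403 q [-0.05  0.82  0.27  1.7  -0.33  0.66  1.08]
shift units (tool now) [ 0.42 -1.19 -0.01] rot units [-0.     -0.      0.0955]
shift units (target yaw) [-0.33 -1.22 -0.01]
```

View pics/p2.png

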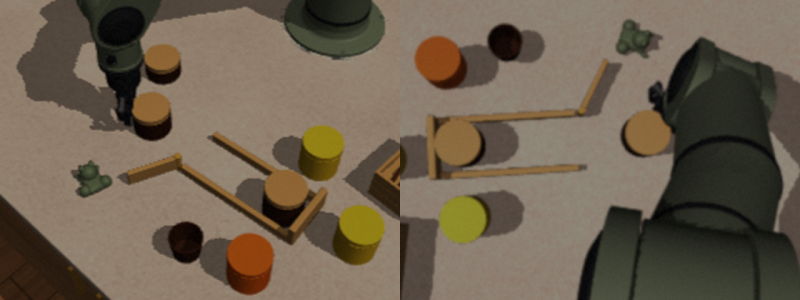

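```bash
python3 -m handwheel '[[-0.5,0,0,0,0,0],[-0.8,0,0,0,0,0],[0,0,0,0,0,0.02],[0,-0.4,0,0,0,0.025],[0,-0.4,0,0,0,0.025],[0,-0.4,0,0,0,0.0255],[0,0,0,0,0,0]]'; python3 go.py 0.5938 -0.168 0.028 94.4
```

```text
clock: 9.48
position: [0.6136, -0.1777, 0.0275]
tool_rot: [-3.14, 0.0, 1.648]
force: [0.5, 1.0, -0.2]
grip_width: 0.0401
t 9.475 p [ 0.6136 -0.1777  0.0275] yaw 94.44 F [ 0.5  1.  -0.2] w 0.0401 q [-0.08  0.86  0.42  1.7  -0.5   0.69  0.68]
shift units (tool now) [ 0.45 -0.76 -0.02] rot units [-0.0002  0.      0.0001]
shift units (target yaw) [ 0.45 -0.76 -0.02]
```

```bash
python3 -m handwheel '[[0,-0.76,0,0,0,0],[0.4,0,0,0,0,0],[0.6,0,0,0,0,0],[0.5,0,0,0,0,0],[0.8,0,0,0,0,0],[0.8,0,0,0,0,0],[0.7,0,0,0,0,0],[0.3,0,0,0,0,0]]';python3 look.py p3 caddy_middle 0.581 -0.03; python3 go.py 0.5735 0.0825 0.028 94.4
```

```text
clock: 10.48
position: [0.5872, -0.0749, 0.0278]
tool_rot: [-3.142, -0.0, 1.649]
force: [0.2, -1.9, -0.1]
grip_width: 0.0398
caddy_middle [(array([ 0.5828, -0.027 ]), np.float64(0.14)), (array([ 0.5852, -0.0199]), np.float64(0.401))]
   along -0.0645 left -0.0009
   along -0.0576 left -0.0038
t 10.875 p [ 0.5872 -0.0771  0.0278] yaw 94.36 F [-0.6 -0.2 -0.3] w 0.0403 q [-0.25  0.8   0.42  1.83 -0.53  0.62  0.57]
shift units (tool now) [ 6.41 -0.06 -0.01] rot units [ 0.      0.     -0.0001]
shift units (target yaw) [ 6.41 -0.06 -0.01]
```

View pics/p3.png

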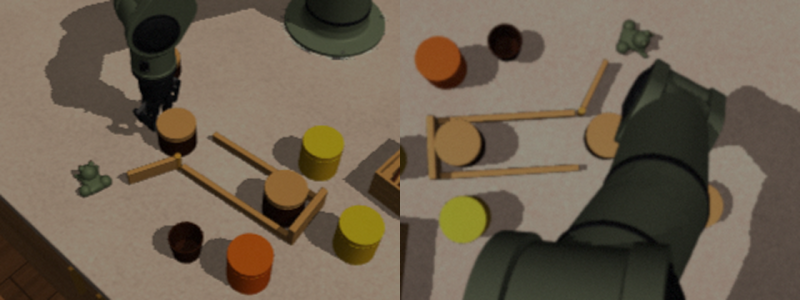

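```bash
python3 -m handwheel '[[0.4,-0.06,0,0,0,0],[0.8,0,0,0,0,0],[0.8,0,0,0,0,0],[0.8,0,0,0,0,0],[0.8,0,0,0,0,0],[0.8,0,0,0,0,0],[0.8,0,0,0,0,0],[0.5,0,0,0,0,0]]';python3 -m handwheel '[[0.4,0,0,0,0,0],[0.2,0,0,0,0,0],[0.1,0,0,0,0,0]]'; python3 look.py p4 caddy_middle 0.569 0.13 caddy_tall 0.561 0.27; python3 go.py 0.5694 0.1354 0.028 94.4
```

```text
clock: 11.88
position: [0.5746, 0.067, 0.0278]
tool_rot: [-3.141, -0.0, 1.649]
force: [-0.2, -3.0, 1.3]
grip_width: 0.0403
clock: 12.25
position: [0.5734, 0.0828, 0.0278]
tool_rot: [-3.142, 0.0, 1.648]
force: [0.6, -3.3, 1.5]
grip_width: 0.0403
caddy_middle [(array([0.5685, 0.1333]), np.float64(0.099)), None]
   along 0.0965 left 0.0011
caddy_tall [(array([0.5593, 0.269 ]), np.float64(0.225)), None]
   along 0.2325 left -0.0001
t 12.95 p [0.5734 0.0828 0.0278] yaw 94.41 F [-0.   0.3 -0.5] w 0.0398 q [-0.55  0.8   0.44  1.87 -0.57  0.6   0.33]
shift units (tool now) [ 2.11  0.   -0.01] rot units [-0.  0.  0.]
shift units (target yaw) [ 2.11  0.   -0.01]
```

View pics/p4.png

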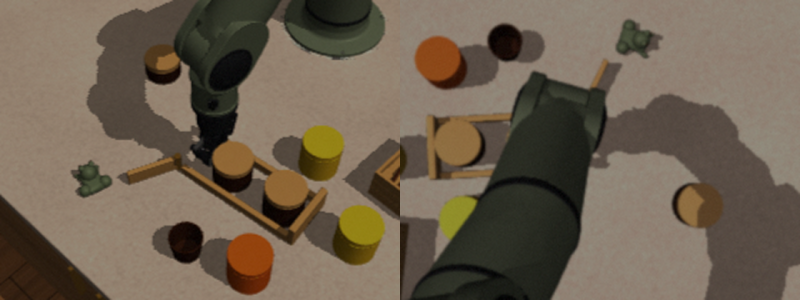

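```bash
python3 -m handwheel '[[0.4,0,0,0,0,0],[0.5,0,0,0,0,0],[0.5,0,0,0,0,0],[0.3,0,0,0,0,0],[0.15,0,0,0,0,0],[0.1,0,0,0,0,0]]'; python3 -m handwheel '[[0.06,0,0,0,0,0],[0,0,0,0,0,0]]'; python3 -m handwheel '[[0.06,0,0,0,0,0],[0,0,0,0,0,0]]';python3 -m handwheel '[[0.06,0,0,0,0,0],[0,0,0,0,0,0]]'
```

```text
clock: 13.7
position: [0.5697, 0.1312, 0.0278]
tool_rot: [3.142, 0.001, 1.648]
force: [1.4, -5.8, 0.9]
grip_width: 0.0401
clock: 13.95
position: [0.5696, 0.1324, 0.0278]
tool_rot: [-3.142, 0.0, 1.647]
force: [0.4, -3.9, 0.5]
grip_width: 0.0403
clock: 14.2
position: [0.5695, 0.1341, 0.0278]
tool_rot: [3.142, 0.0, 1.647]
force: [0.7, -4.4, 1.5]
grip_width: 0.04
clock: 14.45
position: [0.5694, 0.1352, 0.0278]
tool_rot: [3.142, 0.001, 1.647]
force: [0.4, -7.8, 0.0]
grip_width: 0.04
```

```bash
python3 -m handwheel '[[0.06,0,0,0,0,0],[0,0,0,0,0,0]]'; python3 -m handwheel '[[0.06,0,0,0,0,0],[0,0,0,0,0,0]]';python3 -m handwheel '[[0.06,0,0,0,0,0],[0,0,0,0,0,0]]'
```

```text
clock: 14.7
position: [0.5693, 0.1354, 0.0278]
tool_rot: [3.142, 0.002, 1.646]
force: [0.9, -13.5, 1.7]
grip_width: 0.04
clock: 14.95
position: [0.5693, 0.1354, 0.0279]
tool_rot: [3.141, 0.004, 1.645]
force: [0.5, -20.0, 1.4]
grip_width: 0.0401
clock: 15.2
position: [0.5693, 0.1355, 0.0279]
tool_rot: [3.141, 0.005, 1.644]
force: [1.2, -28.4, 3.2]
grip_width: 0.0405
```

```bash
python3 -m handwheel '[[-0.3,0,0,0,0,0],[-0.6,0,0,0,0,0],[-1,0,-0.3,0,0,0],[-1,0,-1,0,0,0],[-1,0,-1,0,0,0],[-1,0,-1,0,0,0],[-1,0,-1,0,0,0],[-1,0,0,0,0,0]]'; python3 look.py p5 caddy_middle 0.565 0.186 caddy_tall 0.5586 0.2765 caddy_short 0.449 -0.207; python3 go.py 0.394 -0.25 0.12 38.3
```

```text
clock: 16.2
position: [0.5831, -0.0326, 0.1371]
tool_rot: [3.139, -0.001, 1.648]
force: [-0.6, 0.4, -0.4]
grip_width: 0.0399
caddy_middle [(array([0.5655, 0.1855]), np.float64(0.217)), None]
   along 0.1487 left 0.0001
caddy_tall [(array([0.5617, 0.2746]), np.float64(0.095)), (array([0.5608, 0.2763]), np.float64(0.16))]
   along 0.2379 left -0.003
   along 0.2396 left -0.0022
caddy_short [(array([ 0.45  , -0.2086]), np.float64(12.852)), (array([ 0.4511, -0.2112]), np.float64(1.579))]
   along -0.2353 left 0.1455
   along -0.238 left 0.1446
t 17.2 p [ 0.5822 -0.0316  0.1353] yaw 94.41 F [1.1 0.7 0.6] w 0.0401 q [-0.42  0.65  0.55  1.82 -0.45  0.8   0.43]
shift units (tool now) [-8.13 -8.18  0.61] rot units [ 0.     -0.      0.1559]
shift units (target yaw) [-11.32   2.19   0.61]
```

View pics/p5.png

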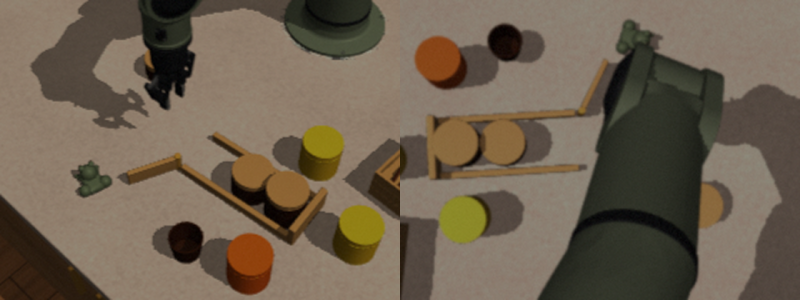

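```bash
python3 -m handwheel '[[-1,-1,0,0,0,0],[-1,-1,0,0,0,0],[-1,-1,0,0,0,0],[-1,-1,0,0,0,0],[-1,-1,0,0,0,0],[-1,-1,0,0,0,0],[-1,-1,0,0,0,0],[-1,-1,0,0,0,0]]'; python3 -m handwheel '[[0,0,0,0,0,0.02],[0,0,0,0,0,0.027],[0,0,0,0,0,0.027],[0,0,0,0,0,0.027],[0,0,0,0,0,0.027],[0,0,0,0,0,0.0279]]'; python3 go.py 0.394 -0.25 0.022 38.3; python3 look.py p6  caddy_short 0.449 -0.207
```

```text
clock: 18.2
position: [0.3975, -0.2472, 0.1354]
tool_rot: [3.141, 0.0, 1.648]
force: [0.3, -0.1, 0.5]
grip_width: 0.0401
clock: 18.95
position: [0.3983, -0.2463, 0.1354]
tool_rot: [3.141, -0.0, 0.663]
force: [-0.9, 1.1, -0.3]
grip_width: 0.0399
t 18.95 p [ 0.3983 -0.2463  0.1354] yaw 37.96 F [-0.9  1.1 -0.3] w 0.0399 q [-0.17  0.57  0.82  2.12 -0.65  0.72  0.17]
shift units (tool now) [-0.23  0.01  4.54] rot units [ 0.     -0.     -0.0009]
shift units (target yaw) [-0.23  0.01  4.54]
caddy_short [(array([ 0.4499, -0.2083]), np.float64(0.127)), None]
   along -0.235 left 0.1455
```

View pics/p6.png

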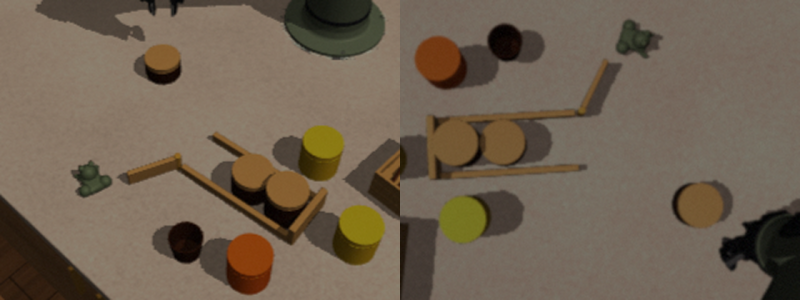

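```bash
python3 -m handwheel '[[-0.23,0,0.8,0,0,-0.001],[0,0,1,0,0,0],[0,0,1,0,0,0],[0,0,1,0,0,0],[0,0,0.7,0,0,0],[0,0,0,0,0,0]]'; python3 go.py 0.394 -0.25 0.022 38.3;  python3 -m handwheel '[[0.5,0,0,0,0,0],[0.4,0,0,0,0,0],[0.6,0,0,0,0,0],[0.8,0,0,0,0,0],[0.8,0,0,0,0,0],[0.8,0,0,0,0,0],[0.8,0,0,0,0,0],[0.8,0,0,0,0,0]]'
```

```text
clock: 20.1
position: [0.3932, -0.2499, 0.0222]
tool_rot: [-3.14, 0.0, 0.675]
force: [-0.5, -0.3, -0.6]
grip_width: 0.0401
t 20.1 p [ 0.3932 -0.2499  0.0222] yaw 38.67 F [-0.5 -0.3 -0.6] w 0.0401 q [ 0.04  0.74  0.54  2.17 -0.88  0.47  0.38]
shift units (tool now) [0.02 0.03 0.01] rot units [-0.0002  0.0001  0.001 ]
shift units (target yaw) [0.02 0.03 0.01]
clock: 21.1
position: [0.5019, -0.1632, 0.0233]
tool_rot: [3.141, 0.0, 0.675]
force: [-3.9, -2.5, 4.4]
grip_width: 0.0401
```

```bash
python3 -m handwheel '[[0.7,0,0,0,0,0],[0.6,0,0,0,0,0],[0.5,0,0,0,0,0],[0.3,0,0,0,0,0],[0.15,0,0,0,0,0],[0,0,0,0,0,0]]'; python3 look.py p7  caddy_short 0.587 -0.099; python3 go.py 0.593 -0.168 0.022 94.4
```

```text
clock: 21.85
position: [0.5453, -0.1284, 0.0229]
tool_rot: [3.142, -0.0, 0.675]
force: [-0.5, -0.8, 0.7]
grip_width: 0.04
caddy_short [(array([ 0.5878, -0.0948]), np.float64(0.112)), (array([ 0.5879, -0.0946]), np.float64(0.553))]
   along -0.1324 left -0.0006
   along -0.1322 left -0.0008
t 22.25 p [ 0.545  -0.1289  0.0228] yaw 38.64 F [-0.7  0.9  0.6] w 0.0403 q [-0.31  0.86  0.65  1.93 -0.85  0.65 -0.01]
shift units (tool now) [0.52 2.42 0.03] rot units [-0.     -0.     -0.1549]
shift units (target yaw) [-1.71  1.79  0.03]
```

View pics/p7.png

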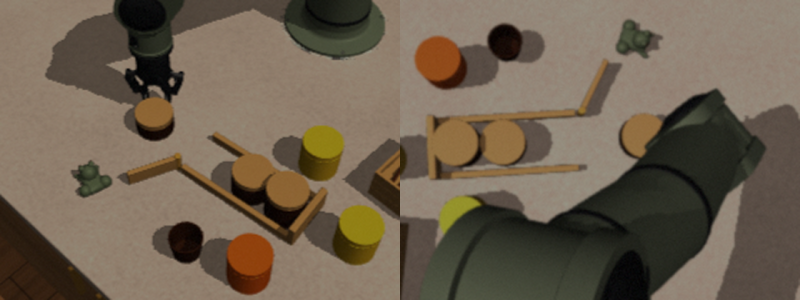

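```bash
python3 -m handwheel '[[-0.6,0,0,0,0,0],[-1,0,0,0,0,0],[-0.8,0,0,0,0,-0.02],[0,0,0,0,0,-0.027],[0,0,0,0,0,-0.027],[0,0,0,0,0,-0.027],[0,0,0,0,0,-0.027],[0,0,0,0,0,-0.0269]]'; python3 go.py 0.593 -0.170 0.022 94.4
```

```text
clock: 23.25
position: [0.4973, -0.1671, 0.0229]
tool_rot: [-3.141, 0.0, 1.653]
force: [-0.8, -0.1, -0.3]
grip_width: 0.0402
t 23.25 p [ 0.4973 -0.1671  0.0229] yaw 94.7 F [-0.8 -0.1 -0.3] w 0.0402 q [-0.06  0.74  0.38  2.01 -0.56  0.49  0.81]
shift units (tool now) [-0.43  3.81  0.04] rot units [-0.      0.      0.0008]
shift units (target yaw) [-0.41  3.81  0.04]
```

```bash
python3 -m handwheel '[[-0.41,0.41,0,0,0,0],[0,1,0,0,0,0],[0,1,0,0,0,0],[0,1,0,0,0,0],[0,0.4,0,0,0,0],[0,0,0,0,0,0]]'; python3 go.py 0.5763 0.0457 0.022 94.4;  python3 -m handwheel '[[0.4,0,0,0,0,0],[0.5,0,0,0,0,0],[0.6,0,0,0,0,0],[0.8,0,0,0,0,0],[0.8,0,0,0,0,0],[0.8,0,0,0,0,0],[0.5,0,0,0,0,0],[0.2,0,0,0,0,0]]'; python3 go.py 0.5763 0.0457 0.022 94.4; python3 look.py p8  caddy_short 0.581 -0.016
```

```text
clock: 24.0
position: [0.5937, -0.1697, 0.0226]
tool_rot: [-3.141, 0.0, 1.646]
force: [-0.5, -0.1, -0.3]
grip_width: 0.0404
t 24.0 p [ 0.5937 -0.1697  0.0226] yaw 94.32 F [-0.5 -0.1 -0.3] w 0.0404 q [-0.1   0.84  0.43  1.76 -0.54  0.65  0.71]
shift units (tool now) [ 8.64 -0.05  0.02] rot units [-0.0001  0.     -0.0002]
shift units (target yaw) [ 8.64 -0.03  0.02]
clock: 25.0
position: [0.5851, -0.0537, 0.0229]
tool_rot: [3.142, 0.0, 1.649]
force: [0.4, -3.8, 0.6]
grip_width: 0.0403
t 25.0 p [ 0.5851 -0.0537  0.0229] yaw 94.46 F [ 0.4 -3.8  0.6] w 0.0403 q [-0.3   0.81  0.44  1.85 -0.57  0.61  0.57]
shift units (tool now) [ 3.99 -0.04  0.03] rot units [0.     0.     0.0002]
shift units (target yaw) [ 3.99 -0.05  0.03]
caddy_short [(array([ 0.5755, -0.007 ]), np.float64(0.32)), (array([ 0.5804, -0.0016]), np.float64(0.916))]
   along -0.044 left 0.0049
   along -0.0389 left -0.0004
```

View pics/p8.png

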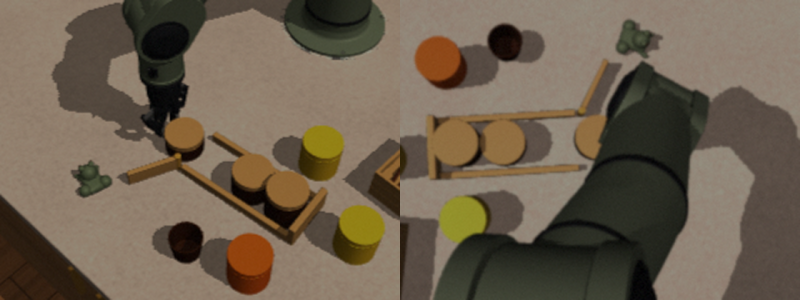

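Centred in the mouth. Pushing on to just short of contact, then creeping.

```bash
python3 -m handwheel '[[0.4,-0.04,0,0,0,0],[0.6,0,0,0,0,0],[0.7,0,0,0,0,0],[0.7,0,0,0,0,0],[0.6,0,0,0,0,0],[0.4,0,0,0,0,0],[0.2,0,0,0,0,0],[0.1,0,0,0,0,0]]'; python3 -m handwheel '[[0.08,0,0,0,0,0],[0,0,0,0,0,0]]'; python3 -m handwheel '[[0.08,0,0,0,0,0],[0,0,0,0,0,0]]'; python3 -m handwheel '[[0.08,0,0,0,0,0],[0,0,0,0,0,0]]'
```

```text
clock: 26.4
position: [0.577, 0.0374, 0.0228]
tool_rot: [3.142, 0.0, 1.648]
force: [1.2, -4.4, 1.5]
grip_width: 0.0402
clock: 26.65
position: [0.5768, 0.0395, 0.0228]
tool_rot: [-3.142, -0.0, 1.648]
force: [0.3, -2.4, 1.2]
grip_width: 0.0401
clock: 26.9
position: [0.5766, 0.0416, 0.0228]
tool_rot: [-3.142, -0.0, 1.648]
force: [-0.4, -1.2, 2.4]
grip_width: 0.0402
clock: 27.15
position: [0.5765, 0.0437, 0.0228]
tool_rot: [-3.142, -0.0, 1.648]
force: [0.0, -2.4, 2.3]
grip_width: 0.0401
```

```bash
python3 -m handwheel '[[0.08,0,0,0,0,0],[0,0,0,0,0,0]]'; python3 -m handwheel '[[0.08,0,0,0,0,0],[0,0,0,0,0,0]]'; python3 -m handwheel '[[0.08,0,0,0,0,0],[0,0,0,0,0,0]]'
```

```text
clock: 27.4
position: [0.5763, 0.0455, 0.0228]
tool_rot: [-3.142, 0.0, 1.648]
force: [0.5, -4.3, 1.9]
grip_width: 0.0399
clock: 27.65
position: [0.5763, 0.0457, 0.0229]
tool_rot: [3.141, 0.002, 1.646]
force: [0.4, -13.7, 1.3]
grip_width: 0.0399
clock: 27.9
position: [0.5763, 0.0459, 0.023]
tool_rot: [3.141, 0.004, 1.645]
force: [1.1, -21.7, 1.4]
grip_width: 0.04
```

```bash
python3 -m handwheel '[[-0.4,0,0,0,0,0],[-0.8,0,0,0,0,0],[-1,0,-0.5,0,0,0],[-1,0,-1,0,0,0],[-1,0,-1,0,0,0],[0,0,-1,0,0,0],[0,0,-0.5,0,0,0],[0,0,0,0,0,0]]' 1 30; python3 go.py 0.726 0.037 0.12 94.4; python3 look.py p9 caddy_short 0.572 0.097 caddy_middle 0.565 0.187 caddy_tall 0.56 0.2765; python3 - <<'E'
import cv2
from h import *
c=bot.grab_frame("top");cv2.imwrite("pics/g.png",cv2.resize(c["pixels"][110:220,160:310],None,fx=5,fy=5,interpolation=cv2.INTER_CUBIC))
E
```

```text
clock: 28.9
position: [0.5844, -0.0554, 0.1235]
tool_rot: [3.14, -0.0, 1.648]
force: [0.8, 0.2, -0.9]
grip_width: 0.0001
t 28.9 p [ 0.5844 -0.0554  0.1235] yaw 94.42 F [ 0.8  0.2 -0.9] w 0.0001 q [-0.38  0.67  0.55  1.82 -0.48  0.79  0.5 ]
shift units (tool now) [3.25 5.93 0.15] rot units [ 0.0002 -0.      0.    ]
shift units (target yaw) [3.25 5.93 0.14]
caddy_short [(array([0.5727, 0.0945]), np.float64(0.238)), (array([0.5739, 0.0972]), np.float64(0.08))]
   along 0.0575 left -0.0001
   along 0.0601 left -0.0015
caddy_middle [(array([0.5672, 0.1837]), np.float64(0.252)), (array([0.5672, 0.1866]), np.float64(0.078))]
   along 0.1468 left -0.0015
   along 0.1497 left -0.0017
caddy_tall [(array([0.56  , 0.2765]), np.float64(0.219)), (array([0.561 , 0.2767]), np.float64(0.114))]
   along 0.2399 left -0.0014
   along 0.24 left -0.0024
```

View pics/p9.png

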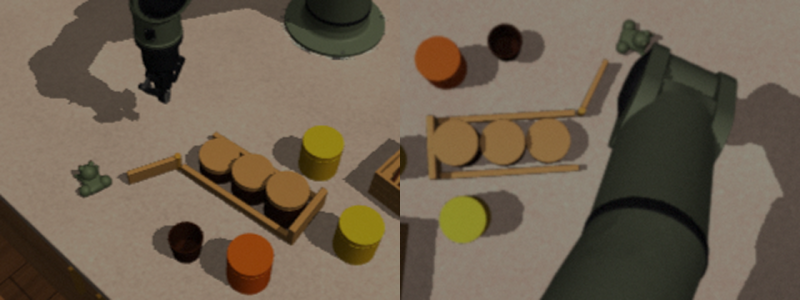

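View pics/g.png

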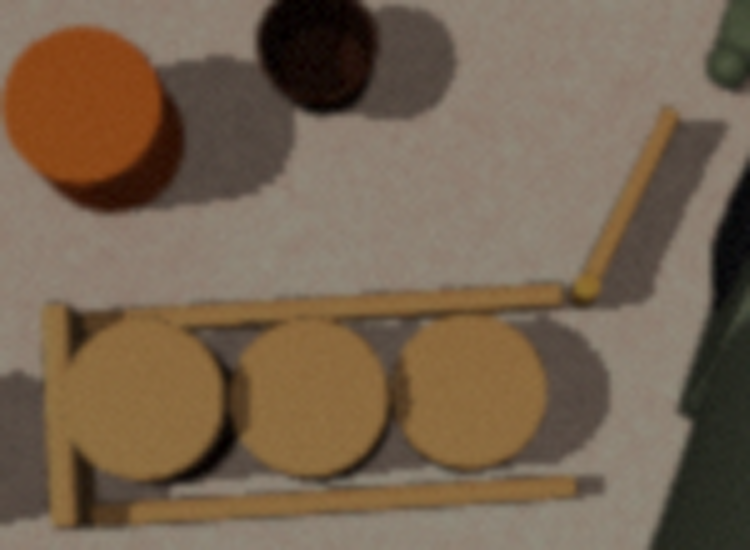

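```bash
python3 -m handwheel '[[0.54,0.99,0,0,0,0],[0.54,0.99,0,0,0,0],[0.54,0.99,0,0,0,0],[0.54,0.99,0,0,0,0],[0.54,0.99,0,0,0,0],[0.54,0.99,0.1,0,0,0],[0,0,0,0,0,0]]'; python3 go.py 0.726 0.037 0.018 94.4; python3 - <<'E'
import numpy as np
H=np.array([.6345,.0294]);Y=np.radians(94.4);rho=.08
ex=np.array([np.cos(Y),np.sin(Y)]);ey=np.array([np.sin(Y),-np.cos(Y)])
prev=np.array([.726,.037])
for a in list(np.arange(335.6,184.4,-12))+[184.4]:
    f=np.radians(a);u=np.array([np.cos(f),np.sin(f)]);n=np.array([-u[1],u[0]])
    s=.006+.011*abs(n@ex)+.0145*abs(n@ey)
    P=H+rho*u+s*n; d=P-prev; prev=P
    print(round(a,1),P.round(4),"units",(np.array([d@ex,d@ey])/.025).round(2))
E
```

```text
clock: 30.82
position: [0.7267, 0.0385, 0.1194]
tool_rot: [-3.141, -0.0, 1.65]
force: [-1.5, -1.0, -0.5]
grip_width: 0.0004
t 30.825 p [0.7267 0.0385 0.1194] yaw 94.53 F [-1.5 -1.  -0.5] w 0.0004 q [-0.43  0.88  0.55  1.4  -0.5   1.    0.3 ]
shift units (tool now) [-0.06 -0.03  4.06] rot units [-0.     -0.      0.0003]
shift units (target yaw) [-0.06 -0.03  4.06]
335.6 [0.7167 0.017 ] units [-0.77 -0.43]
323.6 [0.713  0.0011] units [-0.62 -0.2 ]
311.6 [ 0.7057 -0.0144] units [-0.59 -0.34]
299.6 [ 0.6947 -0.0284] units [-0.53 -0.48]
287.6 [ 0.6803 -0.04  ] units [-0.42 -0.61]
275.6 [ 0.6629 -0.0482] units [-0.27 -0.72]
263.6 [ 0.6477 -0.0526] units [-0.13 -0.62]
251.6 [ 0.6317 -0.054 ] units [-0.01 -0.65]
239.6 [ 0.6149 -0.0518] units [ 0.14 -0.66]
227.6 [ 0.5982 -0.0458] units [ 0.29 -0.65]
215.6 [ 0.5828 -0.0358] units [ 0.45 -0.59]
203.6 [ 0.5697 -0.022 ] units [ 0.59 -0.48]
191.6 [ 0.5599 -0.005 ] units [ 0.71 -0.34]
184.4 [0.556  0.0063] units [ 0.46 -0.12]
```

```bash
python3 -m handwheel '[[-0.06,-0.03,0.6,0,0,0],[0,0,1,0,0,0],[0,0,1,0,0,0],[0,0,1,0,0,0],[0,0,0.46,0,0,0],[0,0,0,0,0,0]]'; python3 go.py 0.726 0.037 0.018 94.4;  python3 look.py p10
```

```text
clock: 31.58
position: [0.7249, 0.0353, 0.0179]
tool_rot: [-3.14, 0.0, 1.648]
force: [0.3, 0.2, -0.7]
grip_width: -0.0002
t 31.575 p [0.7249 0.0353 0.0179] yaw 94.4 F [ 0.3  0.2 -0.7] w -0.0002 q [-0.4   0.99  0.49  1.44 -0.55  0.85  0.34]
shift units (tool now) [ 0.07  0.05 -0.  ] rot units [-0.0002  0.      0.    ]
shift units (target yaw) [ 0.07  0.05 -0.  ]
```

View pics/p10.png

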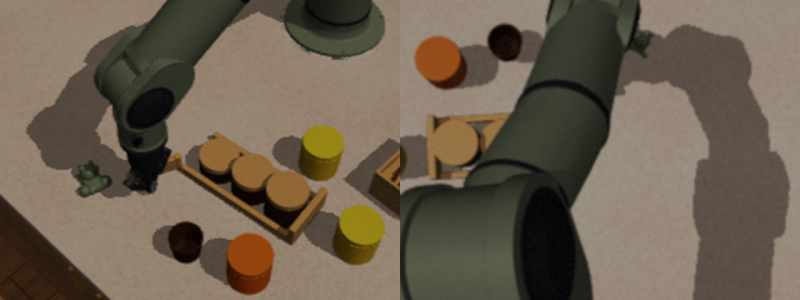

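```bash
python3 -m handwheel '[[-0.4,-0.2,0,0,0,0],[-0.32,-0.18,0,0,0,0],[-0.62,-0.2,0,0,0,0],[-0.59,-0.34,0,0,0,0],[-0.53,-0.48,0,0,0,0],[-0.42,-0.61,0,0,0,0],[-0.27,-0.72,0,0,0,0],[-0.06,-0.3,0,0,0,0]]'; python3 go.py 0.6477 -0.0526 0.018 94.4;  python3 look.py p11
```

```text
clock: 32.67
position: [0.6548, -0.0516, 0.019]
tool_rot: [-3.141, 0.0, 1.647]
force: [0.4, -0.2, -0.2]
grip_width: 0.0
t 32.675 p [ 0.6548 -0.0516  0.019 ] yaw 94.34 F [ 0.4 -0.2 -0.2] w 0.0 q [-0.3   0.9   0.46  1.65 -0.55  0.72  0.51]
shift units (tool now) [-0.02 -0.29  0.04] rot units [-0.      0.     -0.0002]
shift units (target yaw) [-0.02 -0.29  0.04]
```

View pics/p11.png

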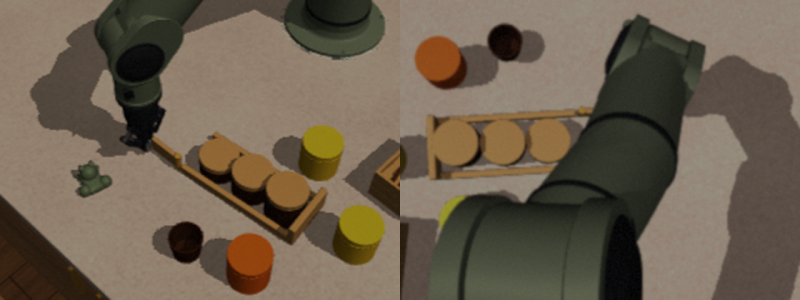

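The gate now points straight out from the mouth and is following the fingers, with the frog untouched. Continuing.

```bash
python3 -m handwheel '[[-0.07,-0.32,0,0,0,0],[-0.01,-0.65,0,0,0,0],[0.14,-0.66,0,0,0,0],[0.29,-0.65,0,0,0,0],[0.45,-0.59,0,0,0,0],[0.59,-0.48,0,0,0,0],[0.5,-0.24,0,0,0,0],[0.2,-0.1,0,0,0,0]]'; python3 go.py 0.556 0.0063 0.018 94.4;  python3 look.py p12
```

```text
clock: 33.78
position: [0.5599, -0.0042, 0.0188]
tool_rot: [3.142, -0.0, 1.649]
force: [0.1, -0.3, -0.4]
grip_width: 0.0001
t 33.775 p [ 0.5599 -0.0042  0.0188] yaw 94.49 F [ 0.1 -0.3 -0.4] w 0.0001 q [-0.39  0.79  0.43  1.92 -0.59  0.56  0.51]
shift units (tool now) [ 0.43 -0.12  0.03] rot units [ 0.     -0.      0.0002]
shift units (target yaw) [ 0.43 -0.12  0.03]
```

View pics/p12.png

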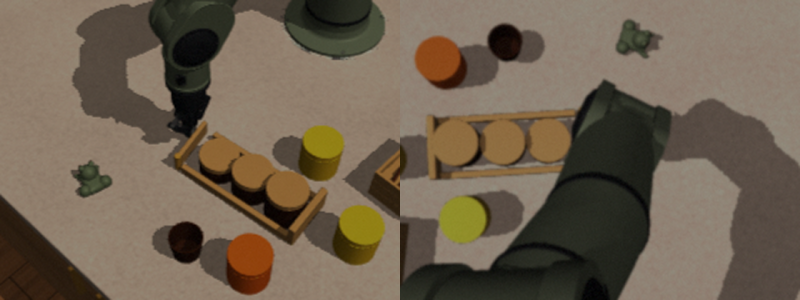

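Nearly shut. I'll creep it against its stop.

```bash
python3 -m handwheel '[[0.2,-0.1,0,0,0,0],[0.1,0,0,0,0,0],[0,0,0,0,0,0]]'; python3 -m handwheel '[[0.08,0,0,0,0,0],[0,0,0,0,0,0]]'; python3 -m handwheel '[[0.06,0,0,0,0,0],[0,0,0,0,0,0]]'; python3 -m handwheel '[[0.06,0,0,0,0,0],[0,0,0,0,0,0]]';
```

```text
clock: 34.25
position: [0.5569, 0.002, 0.0188]
tool_rot: [-3.142, -0.0, 1.648]
force: [0.3, -0.5, -0.7]
grip_width: 0.0004
clock: 34.5
position: [0.5568, 0.004, 0.0188]
tool_rot: [-3.142, -0.0, 1.648]
force: [-0.3, 0.9, -1.4]
grip_width: -0.0001
clock: 34.75
position: [0.5566, 0.0056, 0.0188]
tool_rot: [3.142, -0.0, 1.648]
force: [0.1, -0.1, 0.0]
grip_width: 0.0
clock: 35.0
position: [0.5566, 0.0058, 0.0189]
tool_rot: [3.141, 0.001, 1.647]
force: [-0.0, -5.8, -0.2]
grip_width: -0.0001
```

```bash
python3 -m handwheel '[[0.06,0,0,0,0,0],[0,0,0,0,0,0]]'; python3 -m handwheel '[[-0.15,0,0,0,0,0],[-0.3,0,0,0,0,0],[-0.8,0,0,0,0,0],[-1,0,0,0,0,0],[-1,0,-1,0,0,0],[-1,0,-1,0,0,0],[-1,-0.5,-1,0,0,0],[-1,-0.5,-1,0,0,0]]'; python3 -m handwheel '[[-1,-1,-1,0,0,0],[-1,-1,-1,0,0,0],[0,-1,0,0,0,0],[0,-1,0,0,0,0],[0,0,0,0,0,0]]'; python3 look.py p13 caddy_short 0.572 0.097 caddy_middle 0.565 0.187 caddy_tall 0.56 0.2765; python3 - <<'E'
from h import *
c=bot.grab_frame("top");cv2.imwrite("pics/g2.png",cv2.resize(c["pixels"][110:220,160:310],None,fx=5,fy=5,interpolation=cv2.INTER_CUBIC))
for n in ("frog","cup"):print(n,[back(c,r["point"],.03).round(4) for r in bot.trace(c,n)[:1]])
H=np.array([.6345,.0294]);
for d in (-5,0,5):
    a=np.radians(184.4+d);T=H+.117*np.array([np.cos(a),np.sin(a)]);print("tip deg open",d,((proj(c,[*T,.046])-[160,110])*5+2).round(1))
E
```

```text
clock: 35.25
position: [0.5566, 0.0059, 0.0189]
tool_rot: [3.141, 0.003, 1.646]
force: [1.3, -13.0, -2.1]
grip_width: 0.0003
clock: 36.25
position: [0.5431, -0.1504, 0.1196]
tool_rot: [3.142, -0.0, 1.648]
force: [-0.3, -0.1, 0.3]
grip_width: -0.0001
clock: 36.88
position: [0.4464, -0.2072, 0.1691]
tool_rot: [3.141, -0.001, 1.646]
force: [-0.2, -0.8, -0.2]
grip_width: -0.0
caddy_short [(array([0.5726, 0.0942]), np.float64(0.299)), (array([0.5742, 0.0976]), np.float64(0.152))]
   along 0.0572 left 0.0
   along 0.0604 left -0.0018
caddy_middle [(array([0.5626, 0.1829]), np.float64(0.249)), None]
   along 0.1464 left 0.0032
caddy_tall [(array([0.5608, 0.2735]), np.float64(0.177)), (array([0.562 , 0.2771]), np.float64(0.111))]
   along 0.2368 left -0.002
   along 0.2403 left -0.0034
frog [array([ 0.7772, -0.0698,  0.03  ])]
cup [array([0.764 , 0.1866, 0.03  ])]
tip deg open -5 [582.4 490. ]
tip deg open 0 [600.2 489.7]
tip deg open 5 [617.9 487.9]
```

View pics/p13.png

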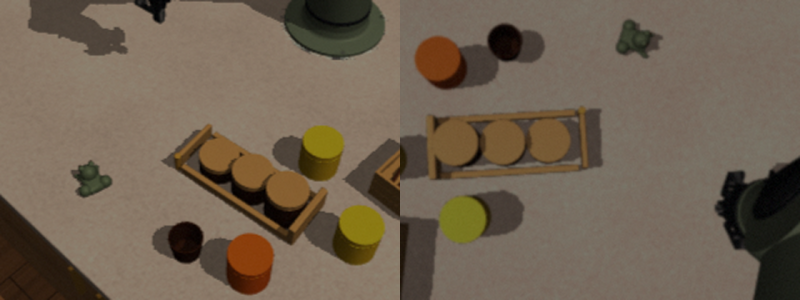

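View pics/g2.png

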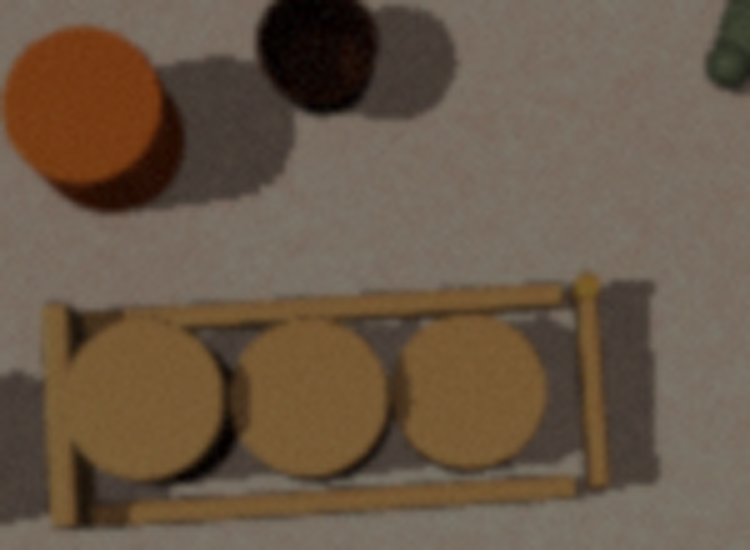

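```bash
python3 -c "
from workcell import bot
print(bot.job_done())"
```

```text
the job is handed in; nothing more can be done
None
```

The job is done and handed in at about 38 s of the 72 s allowed. I pushed the middle caddy in first, until the tallest met the stop. Then I pushed the shortest in behind it and swung the gate shut. All pushes were made low, with nothing lifted.

**Caddies:** My last fits from the top camera put the caddies at about 60 mm (shortest) and 240 mm (tallest) from the mouth. That is where they should be if everything touches. The middle caddy was at 150 mm in the check before I shut the gate. On the final look the top camera network missed it, though its place in the picture had not changed. The scene camera fits read about 3 mm less for all three, which is within the error of those coarser fits. When each caddy met the one ahead, the arm stopped moving and the force rose to 22–28 N, so contact is confirmed by feel as well.

**Gate:** It stopped moving and the force rose to 13 N. In the picture it lies square across the mouth, within about 1° of shut.

**Frog and cup:** Their positions in the pictures are the same before and after. The arm was clear of everything when I handed in.

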